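# Clamp a mounted sample and hold the hardness probe on its marked spot

### The arm

A 6-joint arm with a two-finger parallel gripper is mounted at the origin on a cart in front of the work surface, level with it; the furniture and walls round the work are solid. World frame = base frame: x ahead of the robot, y to its left, z up, the work surface at z = 0. Lengths are in m, angles in rad, forces in N, time in s.
With the tool pointing down it reaches from about 0.35 to 0.975 m from the base axis. Payload 4.9 kg.
Tool frame: the origin (TCP) lies at the very end of the fingers, on their centre line; the grasp point (between the pads) lies bot.grip_depth behind it (bot.grip_depth is the distance from the TCP to the grasp point, in m); z points along the fingers, y is the line along which they close (so a half turn about z gives the same grasp; the last joint's range is limited). The gripper opens to 85 mm and grips with 20 to 120 N. Pads are 22 mm wide; open, the fingers measure 114 mm over their backs; the gripper's body (76 mm by 85 mm) begins 54 mm behind the grasp point. The pads swing forward as they close: fully open they stand 13 mm farther back than shut.
Start: joints at [-1.266, 0.053, 1.613, -0, 1.476, -0.119], TCP at [0.257, -0.57, 0.208] pointing down, gripper open.
Joint ranges: [-3.01, 3.01], [-1.01, 2.22], [0.06, 2.58], [-1.02, 4.17], [0.09, 2.62], [-3.14, 3.14]. Speed limits (rad/s): [2.57, 2.57, 3.14, 3.14, 3.14, 3.14].

### API

Orientations are given as a rotation vector (axis times angle).
In Python, from bench import bot gives the robot as it stands. Calls block until the motion is done:
- bot.move_pose(position, orientation): joint-space move of the TCP to a pose.
- bot.move_straight(position, velocity=0.15, orientation=None, contact_N=None): straight line of the TCP; orientation=None keeps the orientation; velocity is the mean speed in m/s. With contact_N (N) it stops when the force on the tool has changed by that much, and returns True; else False.
- bot.move_joints(angles): joint-space move.
- bot.gripper_to(opening, squeeze=None): finger opening in m; squeeze is the grip in N (None keeps the last); returns when the fingers have stopped.
- bot.wait(seconds).
- bot.ik(position, orientation): joint angles nearest the present ones, or None.
- bot.sense(): the state.
- bot.grab_frame(name): name is "scene" or "top" or "wrist"; returns the picture (384x512x3 uint8, red, green, blue); there is no depth.
- bot.get_calibration(name): a dict with "fov_y" (degrees; the focal length in pixels is half the picture's height over the tangent of half this angle, whatever the lens; pixels are square), "cx", "cy" (the principal point, pixels), "k1" (the pictures are not rectified: a ray, as slopes to the right and down, at radius r is drawn at 1 + k1 r^2 times it, then the intrinsics apply), "extrinsics" (4x4, takes a point from world to camera coordinates). Camera axes: x right, y down, z forward; pixel columns grow to the right and rows downward; lengths in m; the calibration is good to about 2 mm. A picture is of the moment at which its call begins: read the wrist's pose just before it. get_calibration takes no time and is no camera call; for the wrist camera it gives the pose at the moment of the call.
A pose or a line that the arm cannot do raises bot.IKError and nothing moves.
- bot.close_job(): hands the job in; it is judged then, once.
Trained networks look in the newest picture that a camera, given by its name, has taken for a name from the list of things; names that differ only in an ending like _2 or _b are one class to them, and where a whole thing is asked for, a point or a joint stands for the part that bears it (a point fixed in the world has none). Each returns a list of dicts, best first, with "conf" (0 to 1); they miss things now and then, are a little off and sometimes report something else, mostly with a low value. They report only what shows in the picture. A call takes as long as a camera call.
- bot.spot_in(camera, label): "xyz" ([x, y, z] in m, in the coordinates of the camera as it stood for that picture, good to about 4 mm: the middle of the surface that is visible of it).
The state is a dict: "time": time; "joints": joint angles; "joint_velocities": joint speeds; "tau": joint torques, N m; "eef_pos": TCP position; "tcp_rot": TCP orientation; "contact_force": force on the tool from outside, world axes, zero at the start; "ft_torque": the same for the moment, N m; "width": finger opening in m; "finger_force": force on a finger pad.
Only numpy, scipy, OpenCV 4.12 (cv2) and the standard library are available. Lean on these libraries where they do the work, as an engineer would, in place of code of your own. Each camera call takes 0.05 s, during which the arm holds its last target. There are 200 camera calls.

### The job

Swing the blue leaf of the sample jig down by its black ball until it sits fully home in its catch over the sample. Then take the hardness probe out of its leaning stand and hold it upright, square to the sample, with its tip on the red-ringed spot at the sample's centre, pressing gently so that the spring tip goes in about half of its 8 mm travel. Finish while still holding the probe there, and leave the other things on the bench alone.

Things in the scene. Friction and masses are not known exactly. Their poses are not given: they have to be found in the camera images.
- jig: sample jig fixed to the bench: grey base plate 116 x 78 x 12 mm, aluminium pocket block 52 x 52 mm (top at 23 mm) in its middle with a resin-mounted sample. Origin: centre of the underside, z up. The blue leaf's hinge is at +x, axis along y; the fork catch at x = -43 mm: two cheeks 12 mm long, 17.6 mm apart, 42 mm high, between which the leaf's tongue drops. Place and yaw vary.
- leaf (a joint): angle of the blue leaf (rad): 0 = closed, level in the catch, pointing to the jig's -x; grows as it swings up and over towards +x, to 1.9. Starts at 1.15 to 1.7. The hinge is stiff: the leaf stays where it is left and takes about 2 N at the ball. Leaf 6 mm thick, 34 mm wide, with a 26 x 24 mm window over the sample; closed, its upper face is 35 mm above the bench.
- leaf_hinge (a point): middle of the leaf's hinge axis, in the jig's frame at (44, 0, 32) mm; the axis runs along the jig's y
- leaf_ball (a point): centre of the leaf's black ball handle, 18 mm in diameter, 118 mm from the hinge axis on a 7 mm rod behind a 14 mm wide tongue that ends 100 mm from the hinge axis. Closed, it overhangs the base plate's front by 16 mm, 32 mm above the bench.
- sample: black round resin mount, 30 mm in diameter and 16 mm high, with a bright round metal insert in its upper face, lying loose in the jig's pocket. Origin: centre of its underside, 12 mm above the bench; z up.
- spot (a point): the marked spot: middle of the 7 mm pen ring in red on the metal insert, at the centre of the sample's level upper face, 28 mm above the bench
- stand: fixed probe stand: grey foot 100 x 84 x 14 mm, from which a bracket carries a black open tube (outside 33 mm, bore 25.4 mm, 50 mm long) that leans 25 degrees from vertical towards the stand's -x. Origin: on the bench, straight below the tube's mouth; z up. The tall force stand on its left begins at y = 0.45 m, the mounting press on its right ends at y = 0.21 m.
- stand_mouth (a point): centre of the tube's mouth, 90 mm above the bench
- probe: hardness probe, 160 g, in the stand's tube, leaning with it, collar on the tube's mouth. Origin: nose end of the housing on its centre line; z runs up the handle. Tapered nose to z = 18 mm, barrel 22.4 mm thick to 60, dark collar 32 mm thick from 60 to 66, blue handle 24 mm thick from 66 to 122, top at 128 mm. The tip is out of the tube after 72 mm along its axis.
- probe_tip (a point): end of the probe's sprung tip, a 6 mm rod with a 3 mm flat end on the centre line, 12 mm beyond the nose end when not pressed
- plunger (a joint): how far the sprung tip is pushed in (m): 0 = right out, 0.008 = all the way in. It takes 2 N to start it and 1 N more for each mm (6 N at 4 mm).
- meter: white bench meter with a display, 66 x 145 x 107 mm, origin at the centre of its underside; leave it alone. Behind it stands the solid white mounting press, 0.38 m high, its front at about x = 0.43 m, from y = -0.1 to 0.21 m: pass in front of it
- wash_bottle: white wash bottle with blue spout, 62 x 79 x 170 mm, origin at the centre of its underside; leave it alone
- brown_bottle: brown bottle with black cap, 50 x 50 x 116 mm, origin at the centre of its underside; leave it alone
- paste_tin: round blue tin, 55 mm in diameter and 22 mm high, origin at the centre of its underside; leave it alone
- tweezers: steel tweezers lying flat, 13 x 122 x 9 mm, origin at the centre of the underside; leave them alone

How it is judged:
On the way, in this order (a step that is already met when the one before it is completed fails the run):
1. the leaf is swung down, home in its catch (value of joint leaf below 0.06 rad), for 0.3 s.
2. the probe is drawn out of its stand (distance between probe_tip and stand_mouth above 0.085 m), for 0.1 s.
3. the tip presses on the spot, probe upright (value of joint leaf below 0.06 rad and horizontal distance between probe_tip and spot below 0.004 m and angle between probe's own z axis and vertical below 0.105 rad and value of joint plunger between 0.0015 and 0.0065 m and contact force between probe and sample between 2.5 and 12 N), for 0.3 s.
At the end, for the whole second after the job is handed in: The leaf is home (under 0.06 rad); the fingers hold the probe still, upright within 6 degrees, its tip within 4 mm of the ring's centre and pushed in by 1.5 to 6.5 mm, with 2.5 to 12 N on the sample; the probe leans on no part of the jig, and the sample lies flat in its pocket (all of step 3 and contact force between the fingers and probe above 2 N and contact force between probe and jig below 1 N and angle between sample's own z axis and vertical below 0.06 rad and horizontal distance between sample and jig below 0.004 m and linear speed of probe below 0.02 m/s); the arm keeps its last pose, push and grip.
It fails at once if the probe presses on the sample with more than 16 N (contact force between probe and sample above 16 N).
It fails at once if the meter, a bottle, the tin or the tweezers are shifted by more than 20 mm (distance of any of meter, wash_bottle, brown_bottle, paste_tin, tweezers from where it was at the start of the episode above 0.02 m).
It also fails if it takes over 72 s, if anything falls off the work surface, if the arm or the gripper's body presses on something with over 40 N, if the wrist force passes 120 N, or if a joint passes its speed limit or range.

## Working session

There is one attempt and no reset: what is moved stays moved. The work goes in short steps, each a Python script; the robot and the scene stay as the last script left them, time stands still between calls to the robot, and variables do not carry over. Pictures are saved under pics/ and viewed, at most 12 in all, crops included, and the job is handed in when it is done.

```bash
mkdir -p pics; ls
cat > h.py <<'E'
import numpy as np, cv2
from bench import bot
from scipy.spatial.transform import Rotation as R
def cal(n):
    c=bot.get_calibration(n); f=192/np.tan(np.radians(c["fov_y"])/2); return c,f,np.array(c["extrinsics"])
def ray(n,u,v,C=None):
    c,f,E=C or cal(n); d=np.array([(u-c["cx"])/f,(v-c["cy"])/f]); s=d.copy()
    for _ in range(20): s=d/(1+c["k1"]*(s@s))
    w=E[:3,:3].T@np.array([s[0],s[1],1]); o=-E[:3,:3].T@E[:3,3]; return o,w
def px_at(n,u,v,z,C=None):
    o,w=ray(n,u,v,C); return o+w*(z-o[2])/w[2]
def proj(n,p,C=None):
    c,f,E=C or cal(n); q=E[:3,:3]@np.array(p)+E[:3,3]; s=q[:2]/q[2]; s=s*(1+c["k1"]*(s@s)); return s*f+[c["cx"],c["cy"]]
def snap(n,fn):
    C=cal(n); im=bot.grab_frame(n); cv2.imwrite(fn,im[:,:,::-1]); return im,C
def find(n,l,C=None):
    c,f,E=C or cal(n); return [(round(d["conf"],2),(E[:3,:3].T@(np.array(d["xyz"])-E[:3,3])).round(4)) for d in bot.spot_in(n,l)]
E
python3 - <<'E'
from h import *
for n in("scene","top"):
    im,C=snap(n,f"pics/{n}0.png"); print(n,C[0]["fov_y"],C[0]["k1"],(-C[2][:3,:3].T@C[2][:3,3]).round(3))
    for l in("jig","leaf_ball","leaf","sample","spot","stand","stand_mouth","probe","meter","wash_bottle","brown_bottle","paste_tin","tweezers"):
        print(l,find(n,l,C)[:2])
a=cv2.imread("pics/scene0.png");b=cv2.imread("pics/top0.png")
s=bot.sense();print(s["time"],s["tcp_rot"],bot.grip_depth)
E
```

```text
pics
scene 43.85610956230747 -0.1576710963873805 [0.078 1.041 0.691]
jig [(0.93, array([0.4527, 0.3403, 0.0226]))]
leaf_ball [(0.62, array([0.6128, 0.3245, 0.0129])), (0.57, array([0.4866, 0.3267, 0.0818]))]
leaf [(0.62, array([0.4841, 0.3311, 0.0908]))]
sample [(0.53, array([0.7358, 0.3066, 0.0443]))]
spot [(0.73, array([0.4875, 0.3258, 0.094 ])), (0.58, array([0.4369, 0.332 , 0.0305]))]
stand [(0.66, array([0.6154, 0.3247, 0.0165]))]
stand_mouth [(0.8, array([0.6151, 0.3208, 0.0144]))]
probe [(0.78, array([0.5884, 0.3314, 0.1188]))]
meter [(0.79, array([0.3729, 0.0615, 0.0733]))]
wash_bottle []
brown_bottle [(0.6, array([0.7374, 0.3043, 0.0466]))]
paste_tin [(0.59, array([0.3716, 0.1512, 0.0241]))]
tweezers [(0.6, array([0.3557, 0.476 , 0.0082]))]
top 53.550767341757734 -0.11877751788342153 [0.457 0.253 1.178]
jig [(0.58, array([0.4415, 0.3293, 0.0156]))]
leaf_ball [(0.52, array([0.491 , 0.3257, 0.1082])), (0.34, array([0.3743, 0.14  , 0.0239]))]
leaf []
sample []
spot []
stand [(0.94, array([0.6311, 0.3098, 0.0153]))]
stand_mouth [(0.66, array([0.6281, 0.31  , 0.0154]))]
probe []
meter [(0.96, array([0.3876, 0.0244, 0.1051]))]
wash_bottle [(0.84, array([0.7072, 0.3688, 0.1174]))]
brown_bottle [(0.63, array([0.7299, 0.2824, 0.0879]))]
paste_tin [(0.61, array([0.3759, 0.1377, 0.0253])), (0.42, array([0.4402, 0.3276, 0.0146]))]
tweezers []
1.4 [-3.07128466e+00 -6.60750095e-01  5.26001351e-05] 0.0187
```

View pics/scene0.png

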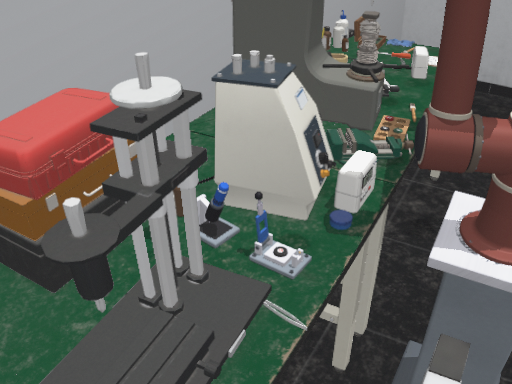

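View pics/top0.png

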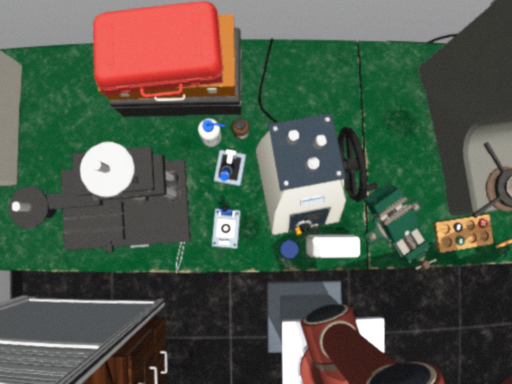

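The scene view shows the jig at about (280,255) with its leaf up and the ball at (259,196), and the probe stand at (217,228) leaning towards the robot. The top view has the jig at (226,228) and the stand at (230,167), and the press is at right centre. I'll go over the press to look from close by.

```bash
python3 - <<'E'
from h import *
s=bot.sense(); T=np.eye(4); T[:3,:3]=R.from_rotvec(s["tcp_rot"]).as_matrix(); T[:3,3]=s["eef_pos"]
C=cal("wrist"); print((C[2]@T).round(3), C[0]["fov_y"], T[:3,:3].round(2))
# tool down, y closing along world y
for yx in (1,-1):
  Rm=np.array([[yx,0,0],[0,-yx,0],[0,0,-1.]]); rv=R.from_matrix(Rm).as_rotvec()
  for p in ([.25,-.4,.5],[.4,0,.52],[.42,.3,.42]): print(yx,p,bot.ik(p,rv))
E
python3 - <<'E'
import cv2
a=cv2.imread("pics/top0.png")[110:255,185:265];cv2.imwrite("pics/topc.png",cv2.resize(a,None,fx=4,fy=4,interpolation=cv2.INTER_CUBIC))
E
```

```text
[[ 0.     1.    -0.001  0.   ]
 [-0.957 -0.    -0.291  0.023]
 [-0.291  0.001  0.957  0.18 ]
 [ 0.     0.     0.     1.   ]] 63.83373565206376 [[ 0.91  0.41 -0.  ]
 [ 0.41 -0.91  0.  ]
 [-0.   -0.   -1.  ]]
1 [0.25, -0.4, 0.5] [-1.17015676e+00 -3.11843481e-01  1.46724338e+00 -4.44089210e-16
  1.98619276e+00  4.00639566e-01]
1 [0.4, 0, 0.52] [-1.86580669e-01 -4.62034697e-01  1.54263605e+00 -4.44089210e-16
  2.06099130e+00  1.38421566e+00]
1 [0.42, 0.3, 0.42] [ 4.75990068e-01 -2.42868714e-01  1.54355527e+00 -4.44089210e-16
  1.84090610e+00  2.04678639e+00]
-1 [0.25, -0.4, 0.5] [-1.17015676 -0.31184348  1.46724338  0.          1.98619276 -2.74095309]
-1 [0.4, 0, 0.52] [-1.86580669e-01 -4.62034697e-01  1.54263605e+00 -4.44089210e-16
  2.06099130e+00 -1.75737700e+00]
-1 [0.42, 0.3, 0.42] [ 4.75990068e-01 -2.42868714e-01  1.54355527e+00 -4.44089210e-16
  1.84090610e+00 -1.09480626e+00]
```

View pics/topc.png

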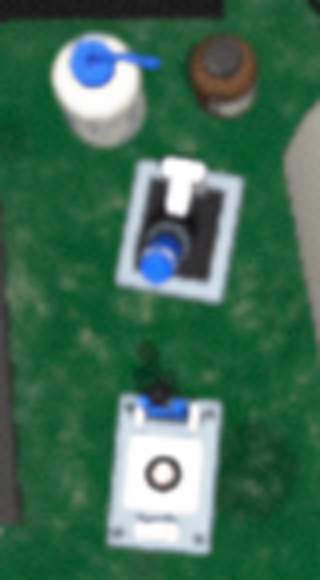

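```bash
cat >> h.py <<'E'
def down(yaw=0): # tool down, camera on robot side
    return (R.from_euler("z",yaw)*R.from_matrix([[-1,0,0],[0,1,0],[0,0,-1.]]))
E
python3 - <<'E'
from h import *
rv=down().as_rotvec()
for p in ([.25,-.4,.5],[.4,0,.52],[.42,.32,.34]): bot.move_pose(p,rv)
print(bot.sense()["time"])
im,C=snap("wrist","pics/w0.png"); np.savez("w0.npz",E=C[2],c=np.array([C[0]["cx"],C[0]["cy"],C[0]["k1"],C[1]]))
for l in("jig","leaf_ball","leaf","sample","spot","stand","stand_mouth","probe"): print(l,find("wrist",l,C)[:2])
cv2.imwrite("pics/w0b.png",cv2.resize(im[:,:,::-1],(800,600),interpolation=cv2.INTER_CUBIC))
E
```

```text
6.5833
jig [(0.9, array([0.4467, 0.3264, 0.0149]))]
leaf_ball [(0.8, array([0.4886, 0.3246, 0.0976]))]
leaf [(0.62, array([0.486, 0.326, 0.099]))]
sample [(0.69, array([0.4357, 0.3272, 0.027 ]))]
spot [(0.51, array([0.4386, 0.332 , 0.0252])), (0.47, array([0.5847, 0.3186, 0.1456]))]
stand [(0.8, array([0.6207, 0.3135, 0.0144]))]
stand_mouth [(0.7, array([0.6152, 0.3093, 0.0157])), (0.6, array([0.5819, 0.3216, 0.1437]))]
probe [(0.6, array([0.5817, 0.3202, 0.1462]))]
```

View pics/w0b.png

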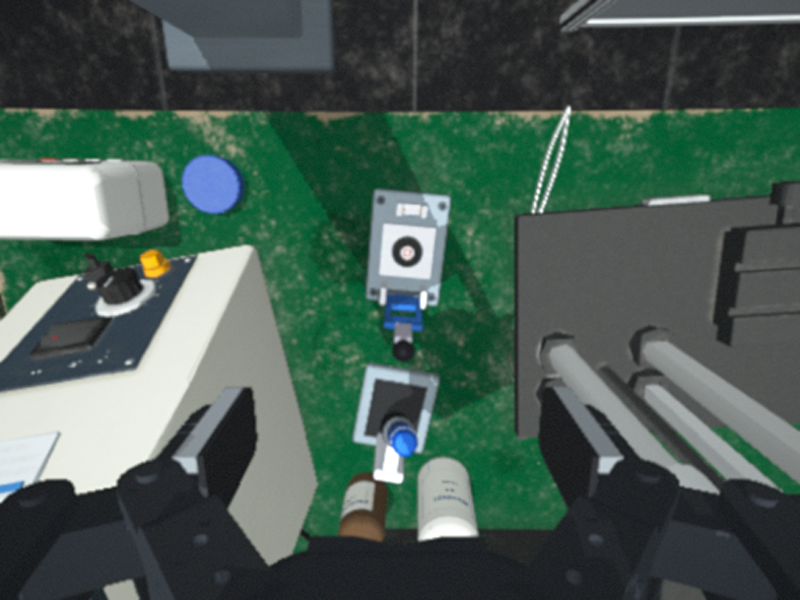

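The wrist picture (800 px version) shows the spot at (407,253) and the base plate corners at (375,190), (450,197) and (367,298). It also shows the ball at (403,351), the stand foot corners at (363,365), (438,375), (353,443) and (428,455), and the probe top at (404,441).

```bash
cat >> h.py <<'E'
def load():
    d=np.load("w0.npz"); return (dict(cx=d["c"][0],cy=d["c"][1],k1=d["c"][2]),d["c"][3],d["E"])
E
python3 - <<'E'
from h import *
C=load(); k=512/800
P=lambda u,v,z: px_at("wrist",u*k,v*k,z,C)
spot=P(407,253,.028); print("spot",spot)
c=[P(375,190,.012),P(450,197,.012),P(367,298,.012),P(441,308,.012)]
print(np.round(c,4), "ctr",np.mean(c,0))
for a,b in((0,2),(1,3)): d=c[b]-c[a]; print("x-axis yaw",np.degrees(np.arctan2(d[1],d[0])),np.linalg.norm(d))
for a,b in((1,0),(3,2)): d=c[b]-c[a]; print("y-axis",np.degrees(np.arctan2(-d[0],d[1])),np.linalg.norm(d))
s=[P(363,365,.014),P(438,375,.014),P(353,443,.014),P(428,455,.014)]
print(np.round(s,4),np.mean(s,0))
for a,b in((0,2),(1,3)): d=s[b]-s[a]; print("stand yaw",np.degrees(np.arctan2(d[1],d[0])),np.linalg.norm(d))
for a,b in((1,0),(3,2)): d=s[b]-s[a]; print("stand y",np.degrees(np.arctan2(-d[0],d[1])),np.linalg.norm(d))
# corner refinement
g=cv2.cvtColor(cv2.imread("pics/w0.png"),cv2.COLOR_BGR2GRAY)
q=np.float32([[375,190],[450,197],[367,298],[441,308],[363,365],[438,375],[353,443],[428,455]])*k
q2=cv2.cornerSubPix(g,q.copy().reshape(-1,1,2),(4,4),(-1,-1),(3,30,.01)).reshape(-1,2); print((q2/k).round(1))
# ball: intersect ray with the leaf circle
for yaw in (-5,-2,0,2,5):
  Rz=R.from_euler("z",np.radians(yaw)); o=spot*[1,1,0]
  f=lambda th:o+Rz.apply([.044-.118*np.cos(th),0,.032+.118*np.sin(th)])
  best=min(((np.linalg.norm(proj("",f(t),C)/k-[403,351]),t) for t in np.linspace(.9,1.9,201))); print(yaw,best,f(best[1]).round(4))
print("probe top at z .152",P(404,441,.152))
E
```

```text
spot [0.44059244 0.32930041 0.028     ]
[[0.3799 0.2973 0.012 ]
 [0.3868 0.3725 0.012 ]
 [0.4925 0.287  0.012 ]
 [0.5038 0.3665 0.012 ]] ctr [0.44073863 0.33084004 0.012     ]
x-axis yaw -5.199762211482414 0.1130889120558059
x-axis yaw -2.9430455567640834 0.11712441932488309
y-axis 174.71534687492587 0.07556942724839258
y-axis 171.90392805297068 0.0802839005976868
[[0.5696 0.2812 0.014 ]
 [0.5818 0.3649 0.014 ]
 [0.6688 0.2674 0.014 ]
 [0.685  0.3555 0.014 ]] [0.62630798 0.31725575 0.014     ]
stand yaw -7.9205344732947385 0.10013858643866352
stand yaw -5.2447781584438635 0.10362215879384448
stand y 171.67886350297238 0.08460799464026136
stand y 169.54304132346962 0.0895311156211061
[[373.9 189.4]
 [449.2 197.4]
 [366.3 297.3]
 [435.6 304. ]
 [366.7 364.5]
 [438.5 380.4]
 [352.8 440.8]
 [431.2 458.4]]
-5 (np.float64(0.5100310764368582), np.float64(1.67)) [0.4961 0.3244 0.1494]
-2 (np.float64(4.091301598406495), np.float64(1.67)) [0.4962 0.3274 0.1494]
0 (np.float64(6.521541842643408), np.float64(1.67)) [0.4963 0.3293 0.1494]
2 (np.float64(8.952566211520192), np.float64(1.67)) [0.4962 0.3312 0.1494]
5 (np.float64(12.571994808724991), np.float64(1.665)) [0.4955 0.3341 0.1495]
probe top at z .152 [0.57678557 0.32507462 0.152     ]
```

```bash
cat > geo.py <<'E'
from h import *
yaw=np.radians(-5.2); spot=np.array([.4406,.3293,.028]); O=spot*[1,1,0]; Rz=R.from_euler("z",yaw)
ball=lambda th:O+Rz.apply([.044-.118*np.cos(th),0,.032+.118*np.sin(th)])
rv=down(yaw).as_rotvec(); off=np.array([0,0,-.011])
E
python3 - <<'E'
from geo import *
b=ball(1.67); bot.gripper_to(.055,25)
bot.move_pose(b+[0,0,.06],rv); bot.move_straight(b+off,.1,contact_N=8)
bot.gripper_to(0.0,30); s=bot.sense(); print(s["width"],s["finger_force"],s["contact_force"].round(1) if hasattr(s["contact_force"],"round") else s["contact_force"],s["time"])
if s["width"]>.012:
  for th in np.linspace(1.67,0,10)[1:]:
    bot.move_straight(ball(th)+off,.08); s=bot.sense(); print(round(th,2),np.round(s["contact_force"],1),round(s["width"],4))
  im,C=snap("scene","pics/s1.png"); print(s["time"]); snap("wrist","pics/w1.png")
  cv2.imwrite("pics/s1c.png",cv2.resize(im[170:290,180:340,::-1],None,fx=4,fy=4,interpolation=cv2.INTER_CUBIC))
E
```

```text
-0.0001476952116575823 0.0 [0.3 0.7 0.8] 9.5167
```

The grasp closed on nothing, so I'll back up and look.

Run:
```python
from geo import *
s=bot.sense(); print(s["eef_pos"], ball(1.67))
im,C=snap("wrist","pics/w1.png"); print(find("wrist","leaf_ball",C)); print(proj("",ball(1.67),C))
im2,C2=snap("scene","pics/s1.png"); print(find("scene","leaf_ball",C2), proj("",ball(1.67),C2),proj("",s["eef_pos"],C2))
a=cv2.resize(im2[130:280,180:340,::-1],(480,450),interpolation=cv2.INTER_CUBIC)
b=cv2.resize(im[160:384,106:406,::-1],(320,239))
c=np.zeros((450,800,3),np.uint8);c[:,:480]=a;c[:239,480:]=b;cv2.imwrite("pics/m1.png",c)
```

```text
[0.49605061 0.32421414 0.13844188] [0.49605766 0.32425296 0.14941984]
[(0.89, array([0.4911, 0.325 , 0.0982]))]
[253.47521866 240.12723998]
[(0.78, array([0.485 , 0.3262, 0.0848]))] [258.04761044 194.78052374] [258.12955426 199.17102731]
```

View pics/m1.png

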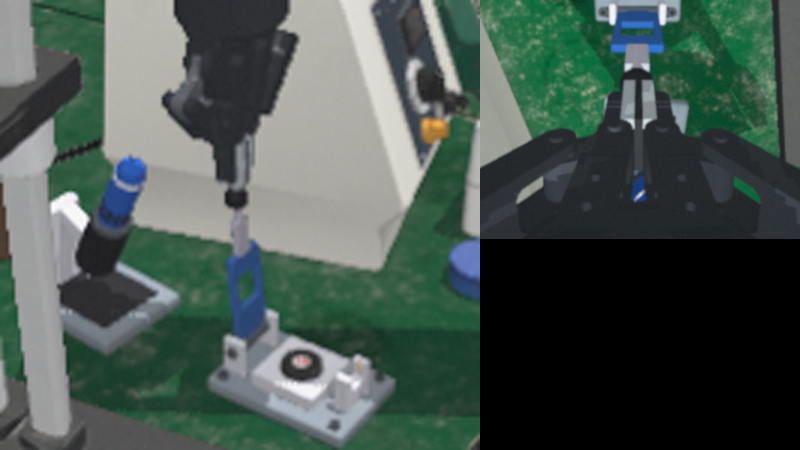

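The ball is not between the fingers: it sits just in front of them on the robot side, at wrist px (253,227) and scene px (258,196). I'll triangulate it.

Run:
```python
from geo import *
C=cal("wrist"); S=cal("scene"); W0=load()
def blob(fn,box):
    im=cv2.imread(fn); u0,v0,u1,v1=box; r=im[v0:v1,u0:u1].max(2)<45; ys,xs=np.nonzero(r); return xs.mean()+u0,ys.mean()+v0,r.sum()
print("scene0",blob("pics/scene0.png",(253,189,265,202)),"scene1",blob("pics/s1.png",(253,190,264,201)),"w0",blob("pics/w0.png",(250,215,267,234)))
def tri(rs):
    A=np.zeros((3,3));b=np.zeros(3)
    for o,d in rs:
        d=d/np.linalg.norm(d);M=np.eye(3)-np.outer(d,d);A+=M;b+=M@o
    return np.linalg.solve(A,b)
s0=blob("pics/scene0.png",(253,189,265,202))[:2]
w0=blob("pics/w0.png",(250,215,267,234))[:2]
print("before",tri([ray("",*w0,W0),ray("",*s0,S)]))
print("now",tri([ray("",253,227.5,C),ray("",258.3,196,S)]))
for th in np.arange(1.1,1.75,.1): print(round(th,2),ball(th).round(3),proj("",ball(th),C).round(1),proj("",ball(th),S).round(1),proj("",ball(th),W0).round(1))
```

```text
scene0 (np.float64(257.55), np.float64(196.65), np.int64(20)) scene1 (np.float64(258.037037037037), np.float64(196.07407407407408), np.int64(27)) w0 (np.float64(257.8490566037736), np.float64(224.31132075471697), np.int64(106))
before [0.49773435 0.32399663 0.14422144]
now [0.49233727 0.32513026 0.14675665]
1.1 [0.431 0.33  0.137] [253.5 116.8] [284.5 209.6] [262.9 171.5]
1.2 [0.442 0.329 0.142] [253.5 138.6] [280.1 206. ] [262.1 180.9]
1.3 [0.453 0.328 0.146] [253.5 161.2] [275.5 202.8] [261.3 190.6]
1.4 [0.464 0.327 0.148] [253.5 183.8] [270.8 200. ] [260.5 200.1]
1.5 [0.476 0.326 0.15 ] [253.5 205.9] [266.  197.6] [259.6 209.5]
1.6 [0.488 0.325 0.15 ] [253.5 226.7] [261.3 195.8] [258.7 218.5]
1.7 [0.5   0.324 0.149] [253.5 245.7] [256.7 194.4] [257.8 227. ]
```

Run:
```python
from geo import *
off=np.array([0,0,-.018]); b=np.array([.4925,.325,.147])
p=bot.sense()["eef_pos"]
bot.move_straight(np.array(p)+[0,0,.06],.15); bot.gripper_to(.055,25)
bot.move_straight(b+[0,0,.035],.15); bot.move_straight(b+off,.1,contact_N=8)
bot.gripper_to(0.0,40); s=bot.sense(); print(s["width"],s["finger_force"],s["contact_force"],s["time"],s["eef_pos"])
if s["width"]>.012:
  th0=1.635; d=b-ball(th0); print(d)
  for th in np.linspace(th0,-.015,10)[1:]:
    bot.move_straight(ball(th)+off+d*max(th,0)/th0,.08); s=bot.sense(); print(round(th,2),np.round(s["contact_force"],1),round(s["width"],4))
    if s["width"]<.012: break
  print(s["time"])
im2,C2=snap("scene","pics/s2.png");im,C=snap("wrist","pics/w2.png")
a=cv2.resize(im2[130:280,180:340,::-1],(480,450),interpolation=cv2.INTER_CUBIC)
c=np.zeros((450,800,3),np.uint8);c[:,:480]=a;c[:239,480:]=cv2.resize(im[160:384,106:406,::-1],(320,239));cv2.imwrite("pics/m2.png",c)
```

```text
0.011189507496534093 36.00936412811279 [-1.39879748 -5.45195537  3.3667324 ] 12.275 [0.49292784 0.32394971 0.12992499]
```

View pics/m2.png

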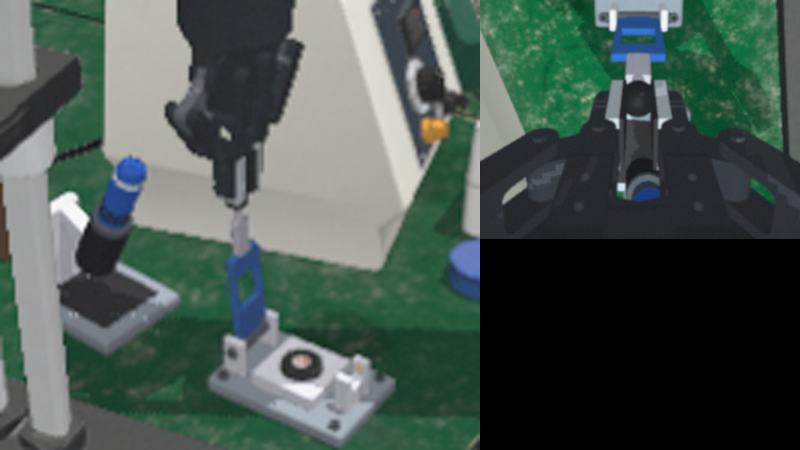

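The fingers hold something 11 mm wide, so the ball is probably caught off-centre at the pads' robot-side edge (wrist px ≈ (253,251)). I'll compute where it is.

Run:
```python
from geo import *
C=cal("wrist"); s=bot.sense()
im=cv2.imread("pics/w2.png")
r=(im[225:275,238:268].max(2)<50).astype(int); print("\n".join("".join(".#"[x] for x in q) for q in r[::2]))
for v in (247,251,255):
  for z in (.14,.145,.15): print(v,z,px_at("",253,v,z,C).round(4))
T=np.array(s["eef_pos"]); 
for z in (.13,.14,.15): print(z,proj("",[T[0],T[1],z],C),proj("",[T[0]-.011,T[1],z],C))
```

```text
..............................
..............................
..............................
..............................
..............................
..............................
...#.......##########........#
...##...#################...##
...###########################
..############################
..############################
..################....########
..#############.......########
..##########........#.########
.########.#..........#########
.#########............#.######
.#########............########
.##########..........#.#.#####
.###########.#.....###########
#################.############
######.##########.#######....#
####.......##########........#
####.........................#
...#.........................#
...##........................#
247 0.14 [0.4975 0.3233 0.14  ]
247 0.145 [0.495  0.3235 0.145 ]
247 0.15 [0.4925 0.3238 0.15  ]
251 0.14 [0.4999 0.323  0.14  ]
251 0.145 [0.4973 0.3233 0.145 ]
251 0.15 [0.4948 0.3236 0.15  ]
255 0.14 [0.5024 0.3228 0.14  ]
255 0.145 [0.4997 0.3231 0.145 ]
255 0.15 [0.4971 0.3234 0.15  ]
0.13 [253.56359716 232.06154875] [251.81231323 214.45388744]
0.14 [253.46808835 239.49267055] [251.61466246 221.01126969]
0.15 [253.36113756 247.81356096] [251.39288249 228.3673707 ]
```

Run:
```python
from geo import *
d=np.array(bot.sense()["eef_pos"])-ball(1.67); print(d)
for th in np.linspace(1.67,-.01,14)[1:]:
    bot.move_straight(ball(th)+d,.08); s=bot.sense(); print(round(th,2),np.round(s["contact_force"],1),round(s["width"],4))
    if s["width"]<.006: break
print(s["time"])
im2,C2=snap("scene","pics/s3.png");im,C=snap("wrist","pics/w3.png")
a=cv2.resize(im2[130:280,180:340,::-1],(480,450),interpolation=cv2.INTER_CUBIC)
c=np.zeros((450,800,3),np.uint8);c[:,:480]=a;c[:239,480:]=cv2.resize(im[160:384,106:406,::-1],(320,239));cv2.imwrite("pics/m3.png",c)
```

```text
[-0.00310528 -0.00031021 -0.01948505]
1.54 [-0.  -1.6  1.5] 0.0112
1.41 [-3.5  1.3 14.1] -0.0003
13.05
```

View pics/m3.png

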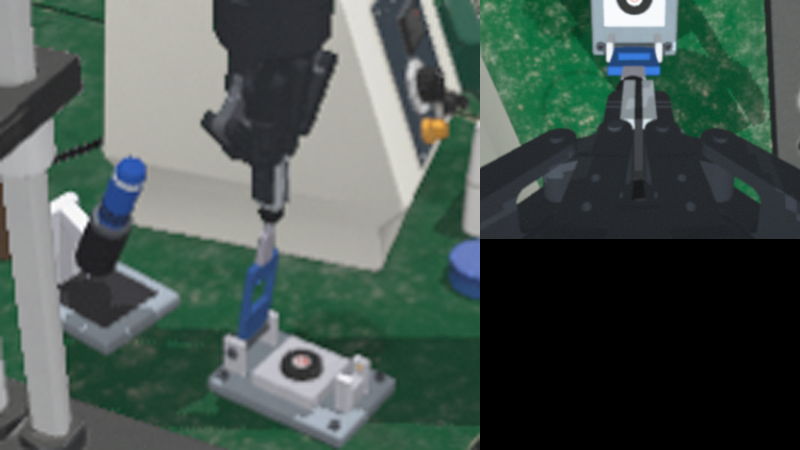

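The ball keeps escaping below the fingertips, so the tips may end higher than I assumed. I'll check the visible fingertip against the projected TCP numerically, using a frame difference in free air.

Run:
```python
from geo import *
p=np.array(bot.sense()["eef_pos"]); print("tcp at slip",p)
bot.move_straight(p+[0,0,.05],.15); bot.move_pose([.38,.33,.18],rv)
s=bot.sense(); p=np.array(s["eef_pos"]); print(p,s["width"],s["time"])
im,S=snap("scene","pics/s4.png"); base=cv2.imread("pics/scene0.png")[:,:,::-1]
d=np.abs(im.astype(int)-base).max(2)>40
u,v=proj("",p,S); print("tcp px",u,v, "px/10mm z",proj("",p+[0,0,.01],S)-[u,v])
for c in range(int(u)-6,int(u)+7): 
    rows=np.nonzero(d[100:230,c])[0]; print(c,rows.max()+100 if len(rows) else None, end="; ")
imw,W=snap("wrist","pics/w4.png"); print("\nwrist tcp px",proj("",p,W), "15mm back",proj("",p+[0,0,.015],W))
g=imw.max(2)[200:290,240:268]
print(g[::3,::2])
```

```text
tcp at slip [0.46437262 0.3293172  0.13413929]
[0.37842855 0.32958724 0.17806807] -0.0001080388201499415 14.1
tcp px 309.19880439616367 199.63601389406878 px/10mm z [ 0.24088429 -4.31968056]
303 189; 304 189; 305 190; 306 190; 307 190; 308 191; 309 191; 310 191; 311 190; 312 192; 313 191; 314 190; 315 189; 
wrist tcp px [253.2007323  229.97823861] 15mm back [253.05367958 241.18429947]
[[187 186 189 184 187 190 190 189 189 188 188 191 187 188]
 [249 249 250 249 250 250 250 249 250 249 249 249 250 250]
 [254 254 254 254 253 254 254 253 254 254 253 253 254 253]
 [253 253 253 253 253 253 253 254 254 254 254 254 254 255]
 [254 254 254 254 254 255 245 196 147 116 127 166 232 255]
 [254 254 254 255 231 109  63  65  69  67  69  65  62  73]
 [253 253 254 201  72  73  68  69  71  68  67  66  69  70]
 [253 253 247 107  71  68  68  83 150 203 193 115  69  69]
 [253 254 233  86  68  66  96 246 252 249 252 253 191  66]
 [254 254 241  82  70  65 146 251 251 254 249 252 246  67]
 [254 253 254 152  66  67  86 227 254 254 254 248 138  65]
 [254 254 254 252 126  70  66  68 107 112 102  74  69  68]
 [25
[... 358 characters left out ...]
1 191 191 194 167  54  49  54 136 196 193 193 192]
 [190 194 192 192 193 166  56  47  49 138 192 171 167 164]
 [169 190 194 192 192 162  53  49  47 134 185 164 163 163]
 [179 192 192 193 193 160  47  50  48 130 172 164 164 164]
 [191 191 192 193 192 160  50  49  50 118 168 164 164 163]
 [179 167 166 165 169 135  47  46  43 109 163 163 162 165]
 [125 179 226 241 241 186  73  79  76 149 240 240 237 199]
 [ 52  50  65 150 243 203  82  81  79 162 244 176  74  51]
 [ 53  55  49  52 151 220  79  84  77 176 184  51  53  52]
 [ 51  52  53  51  78 110  80  81  80  96  78  52  52  54]
 [ 51  52  49  54  52  66  79  82  82  74  51  49  52  54]
 [ 52  51  52  54  52  65  81  81  81  74  53  52  51  53]]
```

Vision and contact agree: the real fingertips end about 20–24 mm short of the reported TCP. I'll grip again lower, with contact guards.

Run:
```python
from geo import *
S=cal("scene"); im=cv2.imread("pics/s4.png"); r=im[192:212,262:280].max(2)<50
ys,xs=np.nonzero(r); u,v=xs.mean()+262,ys.mean()+192; print(u,v,r.sum())
th0=min(np.arange(1.1,1.7,.005),key=lambda t:abs(proj("",ball(t),S)[0]-u)); b=ball(th0); print(th0,b,proj("",b,S))
off=np.array([0,0,-.035])
bot.gripper_to(.05,40); bot.move_pose(b+[0,0,.05],rv); hit=bot.move_straight(b+off,.08,contact_N=8); s=bot.sense(); print(hit,s["eef_pos"],s["contact_force"])
if not hit:
  bot.gripper_to(0.0,40); s=bot.sense(); print(s["width"],s["finger_force"],s["contact_force"],s["time"])
  if s["width"]>.015:
    for th in np.linspace(th0,0.0,12)[1:]:
      h=bot.move_straight(ball(th)+off,.08,contact_N=20); s=bot.sense(); print(round(th,2),h,np.round(s["contact_force"],1),round(s["width"],4),np.round(s["eef_pos"],4))
      if h or s["width"]<.012: break
print(s["time"])
snap("scene","pics/s5.png");snap("wrist","pics/w5.png")
```

```text
269.8048780487805 199.97560975609755 41
1.4199999999999933 [0.46676526 0.32691877 0.14866091] [269.81679205 199.46085241]
False [0.46732139 0.32716671 0.11448354] [-0.16363083  0.13984951  0.10281575]
0.015300011347806588 38.97015631198883 [-1.20430383 -5.72878244  4.99641007] 16.8167
1.29 False [-2.8 -5.2  6.7] 0.015 [0.4519 0.3278 0.1111]
1.16 False [-3.9 -5.1  6.4] 0.0151 [0.4373 0.3292 0.1059]
1.03 False [-3.9 -4.8  8.1] 0.0151 [0.4234 0.3304 0.099 ]
0.9 False [-4.4 -5.1  6.2] 0.0152 [0.4104 0.3317 0.0898]
0.77 False [-5.2 -4.7  4.8] 0.0156 [0.3992 0.3327 0.0792]
0.65 False [-3.4 -3.6  1.6] 0.0149 [0.3898 0.3336 0.0676]
0.52 False [-2.3 -4.   1.3] 0.0152 [0.3822 0.3343 0.0551]
0.39 False [-0.7 -3.4 -0. ] 0.0151 [0.376  0.3349 0.0416]
0.26 False [-0.5 -5.2  0.5] 0.0153 [0.3711 0.3354 0.0274]
0.13 False [-0.5 -5.6 -0.5] 0.0149 [0.3682 0.3357 0.0126]
0.0 False [-1.5 -5.  -0.6] 0.015 [ 0.3668  0.3359 -0.0026]
20.575
```

The leaf followed the arc all the way down. I'll press a little further, release, rise and check.

Run:
```python
from geo import *
off=np.array([0,0,-.035])
h=bot.move_straight(ball(0)+off+[0,0,-.006],.04,contact_N=15); s=bot.sense(); print(h,s["contact_force"],s["eef_pos"],s["width"])
bot.wait(.3)
bot.gripper_to(.055,40); p=np.array(bot.sense()["eef_pos"])
bot.move_straight(p+[0,0,.12],.15); bot.move_pose([.40,.32,.30],rv); print(bot.sense()["time"])
im2,S=snap("scene","pics/s6.png");im,W=snap("wrist","pics/w6.png")
np.savez("w6.npz",E=W[2]); print("ball0 pred",proj("",ball(0),W),proj("",ball(.06),W),"scene",proj("",ball(0),S),proj("",ball(.06),S),"spot",proj("",spot,W))
print(find("wrist","spot",W),find("wrist","leaf_ball",W),find("wrist","probe",W))
u,v=map(int,proj("",spot,W)); x0=u-70;y0=v-90
c=np.zeros((560,800,3),np.uint8); c[:,:400]=cv2.resize(im[y0:y0+196,x0:x0+140,::-1],(400,560),interpolation=cv2.INTER_CUBIC); c[:480,400:]=cv2.resize(im2[180:300,230:330,::-1],(400,480),interpolation=cv2.INTER_CUBIC); cv2.imwrite("pics/m6.png",c); print(x0,y0)
```

```text
False [-2.05953714 -5.73435018  0.23270731] [ 0.36679113  0.33590679 -0.00822355] 0.015112229297546912
23.4833
ball0 pred [264.5868679  131.72815715] [264.73191865 132.37761716] scene [309.55633883 260.61551842] [309.63796692 258.01163221] spot [263.99018202 183.17295239]
[(0.59, array([0.4396, 0.3337, 0.0273]))] [(0.66, array([0.4286, 0.3327, 0.0312]))] [(0.71, array([0.5835, 0.3189, 0.143 ])), (0.28, array([0.6199, 0.3133, 0.0153]))]
193 93
```

View pics/m6.png

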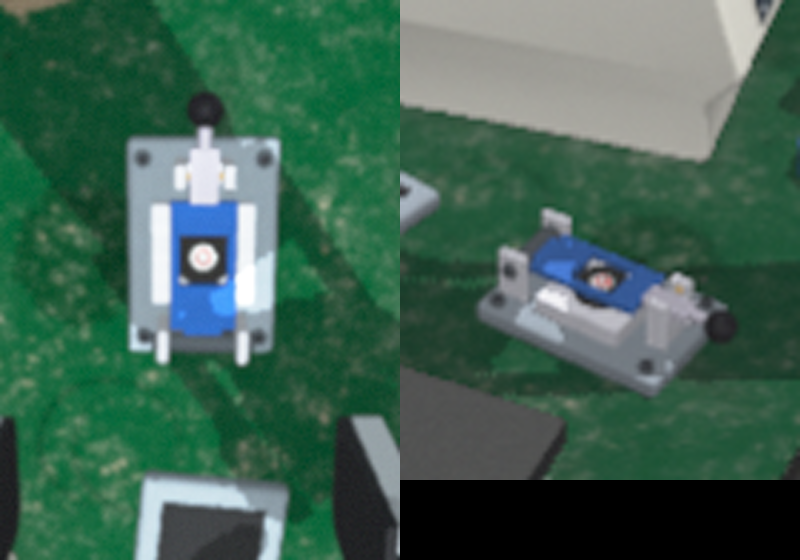

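The leaf sits between the cheeks with the ball at scene px (310,262), against a prediction of (309.6,260.6) for closed. The spot and ball also match my model in the wrist view. I'll press the ball with closed fingers to be sure, which also calibrates the tip, then go to the probe pre-grasp.

```bash
cat >> geo.py <<'E'
def lean(yaw,t): return R.from_euler("z",yaw)*R.from_euler("y",-t)*down(0)
syaw=np.radians(-8); t25=np.radians(25)
a=R.from_euler("z",syaw).apply([-np.sin(t25),0,np.cos(t25)])
M=np.array([.6055,.321,.09])
E
python3 - <<'E'
from geo import *
b=ball(0); bot.gripper_to(0,40); bot.move_pose(b+[0,0,.06],rv)
h=bot.move_straight(b+[0,0,-.035],.04,contact_N=8); s=bot.sense(); print(h,s["eef_pos"],s["contact_force"],s["time"])
bot.move_straight(np.array(s["eef_pos"])+[0,0,.11],.2); bot.gripper_to(.06,40)
rl=lean(syaw,t25).as_rotvec()
q=bot.ik(M+a*.13,rl); print(q, bot.ik(M-a*.01,rl))
bot.move_pose(M+a*.13,rl); print(bot.sense()["time"])
im,W=snap("wrist","pics/w7.png"); np.savez("w7.npz",E=W[2])
for l in("probe","stand","stand_mouth"): print(l,find("wrist",l,W))
for z in (0,.06,.066,.122,.128): print(z,proj("",M+a*(z-.06),W))
cv2.imwrite("pics/w7b.png",cv2.resize(im[:,:,::-1],(800,600),interpolation=cv2.INTER_CUBIC))
E
```

```text
True [0.36694384 0.33608921 0.01749357] [-3.17655616 -1.34691875  7.12247767] 26.8333
[ 0.54860297 -0.11206987  1.82280961 -0.3052473   1.1044278  -0.78955632] [ 0.484584    0.11558528  1.81918703 -0.32841959  0.87226134 -0.77672436]
28.9
probe [(0.85, array([0.5804, 0.3215, 0.1418]))]
stand [(0.86, array([0.6122, 0.3216, 0.0143])), (0.29, array([0.7056, 0.3634, 0.0823]))]
stand_mouth [(0.93, array([0.6085, 0.319 , 0.0139]))]
0 [254.36508378 167.36816707]
0.06 [254.2905178  179.89615989]
0.066 [254.28148339 181.41404575]
0.122 [254.17671437 199.01634546]
0.128 [254.16269979 201.37092812]
```

View pics/w7b.png

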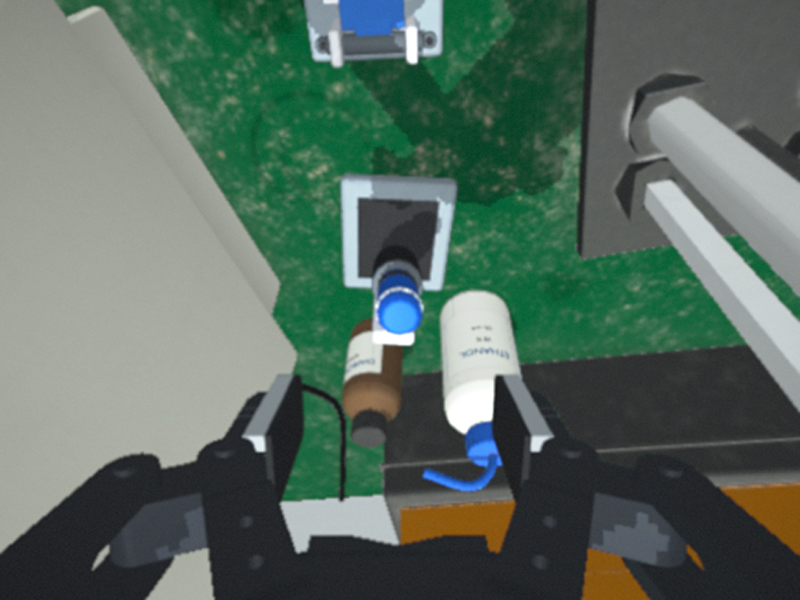

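The pre-grasp view shows the probe top at (401,312) and the collar at about (398,272), so my estimate is within about 3 mm, with the stand yawed a little more (about -10.5°). Contact on the ball puts the fingertips 23.5 mm behind the TCP. I'll refine the estimate and grasp.

```bash
cat >> geo.py <<'E'
syaw=np.radians(-10.5); a=R.from_euler("z",syaw).apply([-np.sin(t25),0,np.cos(t25)])
_c=load(); C7=(_c[0],_c[1],np.load("w7.npz")["E"])
top=px_at("",256.6,199.7,.09+.068*np.cos(t25),C7); M=top-.068*a
E
python3 - <<'E'
from geo import *
print(M,proj("",M,C7),proj("",M+.006*a,C7))
rl=lean(syaw,t25).as_rotvec()
bot.move_straight(M+a*.11,.1,orientation=rl)
h=bot.move_straight(M-a*.0055,.12,contact_N=8); s=bot.sense(); print(h,s["eef_pos"],s["contact_force"])
bot.gripper_to(0,60); s=bot.sense(); print(s["width"],s["finger_force"],s["contact_force"],s["time"])
E
```

```text
[0.60380826 0.32187041 0.09      ] [254.92855892 178.47732733] [255.04657529 179.97602604]
False [0.60659714 0.32185783 0.08618991] [ 0.92079861  0.30957479 -0.50254339]
0.02252010801023457 58.59785735607147 [-3.96666861 -1.21071898  4.47436338] 30.975
```

Run:
```python
from geo import *
p=np.array(bot.sense()["eef_pos"])
for d in (.03,.06,.105):
    bot.move_straight(p+a*d,.1); s=bot.sense(); print(d,s["width"],np.round(s["contact_force"],1))
# upright above the spot: probe tip at tcp - ? ; tip is (78+12)=90 mm beyond finger tip, TCP 23.5 beyond it
pre=spot+[0,0,.0665+.035]
bot.move_straight(p+a*.105+[-.03,0,.05],.2); bot.move_pose(pre+[0,0,.04],rv); bot.move_straight(pre,.1)
s=bot.sense(); print(s["time"],s["eef_pos"],np.round(s["contact_force"],1),s["width"])
im,W=snap("wrist","pics/w8.png"); im2,S=snap("scene","pics/s8.png"); np.savez("w8.npz",E=W[2])
print("tip expected",proj("",spot+[0,0,.035],W),"spot",proj("",spot,W),"tip scene",proj("",spot+[0,0,.035],S),"spot",proj("",spot,S))
c=np.zeros((560,800,3),np.uint8)
u,v=map(int,proj("",spot,W)); x0,y0=u-40,v-45; print(x0,y0)
c[:,:400]=cv2.resize(im[y0:y0+112,x0:x0+80,::-1],(400,560),interpolation=cv2.INTER_CUBIC); c[:480,400:]=cv2.resize(im2[180:300,230:330,::-1],(400,480),interpolation=cv2.INTER_CUBIC); cv2.imwrite("pics/m8.png",c)
```

```text
0.03 0.02299324196024498 [-0.   0.8 -1.5]
0.06 0.02266227180346468 [ 0.8 -0.4 -1.6]
0.105 0.022510938482426246 [ 0.  -0.7 -1.1]
33.9417 [0.44065319 0.32947037 0.12960094] [ 0.1  1.  -1.2] 0.02286490950887469
tip expected [253.57883508 197.40680536] spot [253.69664721 185.64932995] tip scene [280.06379073 236.81607233] spot [279.84852027 249.5139551 ]
213 140
```

View pics/m8.png

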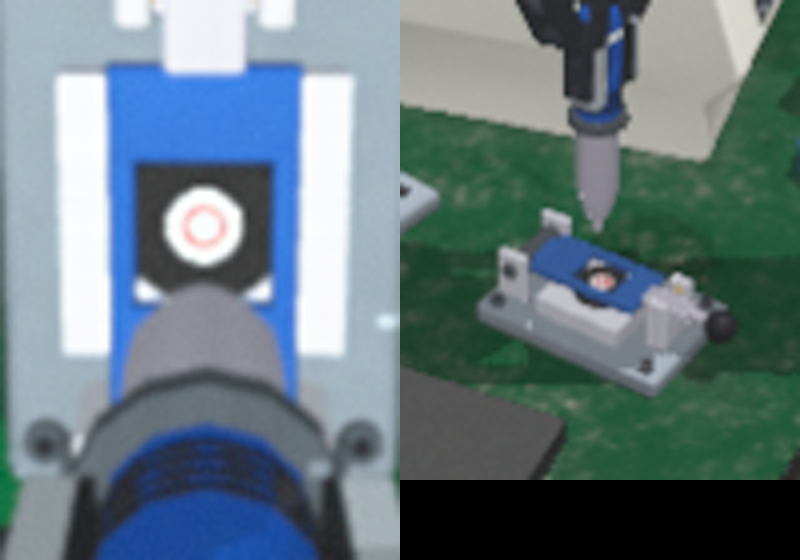

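The ring is at wrist px (254,185) and the nose end is at column 254 below it. In the scene view the tip is at (280,238) against an expected (280,237), and the probe looks vertical to within about 1.5°. I'll descend with guards.

Run:
```python
from geo import *
s0=bot.sense(); p=np.array(s0["eef_pos"]); f0=s0["contact_force"][2]
tgt=np.array([spot[0],spot[1],p[2]])
bot.move_straight(tgt-[0,0,.022],.05,contact_N=3); 
h=bot.move_straight(tgt-[0,0,.047],.012,contact_N=2.0); s=bot.sense(); z0=s["eef_pos"][2]; print(h,s["eef_pos"],np.round(s["contact_force"],2),f0,s["time"])
if h:
  for i in range(8):
    q=np.array(bot.sense()["eef_pos"]); bot.move_straight([spot[0],spot[1],q[2]-.0007],.01); bot.wait(.15)
    s=bot.sense(); f=s["contact_force"][2]-f0; print(round(s["eef_pos"][2]-p[2],4),np.round(s["contact_force"],2),round(f,2))
    if f>5.3: break
print(s["eef_pos"],s["width"],s["time"])
```

```text
True [0.44035314 0.32919225 0.09500753] [0.11 0.42 1.87] -1.7202901391779182 35.7667
-0.0361 [-0.28  0.37  2.07] 3.79
-0.0367 [-0.13 -0.3   2.31] 4.03
-0.0373 [ 0.98 -0.19  3.32] 5.04
-0.0379 [-0.02 -0.33  3.55] 5.27
-0.0385 [-0.23 -1.08  4.98] 6.7
[0.44068462 0.32934291 0.09207207] 0.022509741877568563 37.7917
```

Run:
```python
from h import *
F=[]
for i in range(8): bot.wait(.1); s=bot.sense(); F.append(s["contact_force"])
print(np.mean(F,0),s["eef_pos"],s["width"],s["finger_force"],s["time"])
im2,S=snap("scene","pics/s9.png"); im,W=snap("wrist","pics/w9.png")
a=cv2.resize(im2[200:280,240:320,::-1],(480,480),interpolation=cv2.INTER_CUBIC); b=cv2.resize(im[150:230,225:278,::-1],(318,480),interpolation=cv2.INTER_CUBIC)
cv2.imwrite("pics/m9.png",np.hstack([a,b]))
```

```text
[0.31207913 0.43546556 4.13471334] [0.44062151 0.32932415 0.09200653] 0.022425220473503902 59.79414492845535 38.5917
```

View pics/m9.png

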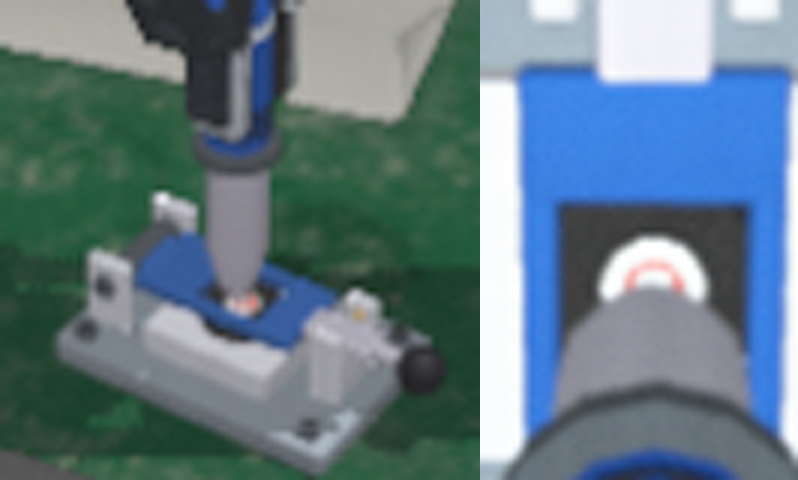

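Run:
```python
from geo import *
S=cal("scene"); W=cal("wrist")
for f in("s6","s9"):
    im=cv2.imread(f"pics/{f}.png").astype(int)[240:256,268:292]
    print(f); print("\n".join(" ".join(f"{min(x.max()//10,25):2d}{'r' if x[2]-x[1]>25 else 'b' if x[0]-x[2]>40 else ' '}" for x in r) for r in im))
for n,z in(("spot",0),("nose",.008)): print(n,proj("",spot+[0,0,z],S),proj("",spot+[0,0,z],W))
im=cv2.imread("pics/w9.png").astype(int)[186:204,240:268]
print("\n".join(" ".join(f"{x.max()//10:2d}{'r' if x[2]-x[1]>25 else ' '}" for x in r) for r in im))
e=[proj("",spot+[-.0035,0,0],W),proj("",spot+[.0035,0,0],W),proj("",spot+[0,.0035,0],W)];print(e)
```

```text
s6
15b 13b 14b 15b 17b 14b 13b 12b 11b  7   6   6   7   7   7   7   7   7   8   8   7   8   8   8 
14b 14b 14b 15b 17b 14b 14b 14b 14b 12b 10b  8b  7   7   7   7   7   7   7   7   7   7   8   8 
14b 14b 14b 14b 14b 14b 14b 14b 14b 14b 14b 13b 11b  8b  7   7   7   7   6   7   7   8   8   8 
14b 14b 14b 14b 14b 14b 14b 14b 14b 14b 12b 13b 14b 13b 12b 12b  8b  6   6   7   7   7   7   7 
14b 14b 14b 14b 14b 14b 14b 14b 14b 12b 13b 12b 13b 13b 14b 15b 13b 11b  8b  6   6   6   6   6 
18b 18b 18b 18b 18b 17b 14b 14b 12b 14  17  15  14  12b 12b 13b 14b 14b 13b 11b  8b  5   5   6 
21b 21b 21b 21b 20b 17b 14b 11b 10  13  14  12  12  10   9  10b 11b 12b 13b 14b 13b 12b 12b  8b
21b 21b 21b 21b 19b 13b 11b  8   7   8   5   5   5   5   5   6   8   9b 11b 13b 13b 14b 14b 13b
19b 21b 21b 21b 18b 11b  8   6   5   5   8  11  13  11   8   5   5   5  10  14b 14b 14b 14b 14b
14b 16b 18b 20b 19b 11b  9b  6   5  10  16  17r 18  16r 15r  8   5   6  10b 15b 14b 14b 14b 14b
13  13b 13b 16b 17b 15b 13b 11b  9  12  19  19r 19r 19r 18r 11   6   9b 13b 14b 14b 14b 15b 15b
17  17  16  14  13b 13b 13b 14b 13b 14b 1
[... 3527 characters left out ...]
 24  18   9   6   6   6   6 
 6   6   6   6   9  17  22  21  17  15  15  15  15  15  15  15  15  15  15  18  22  22  15   8   6   6   6   6 
 6   6   6   6   9  14  17  16  15  15  15  15  15  15  15  14  15  15  15  15  17  17  13   8   6   6   6   6 
 6   6   6   8  11  14  15  15  15  15  15  15  15  15  15  15  15  15  15  15  15  15  13  10   7   6   6   6 
 6   7   8  11  13  15  15  15  15  15  15  15  15  15  15  15  15  15  15  15  15  15  14  13  10   7   6   6 
 7   8  11  14  15  15  15  15  15  16  15  15  15  15  15  15  15  15  15  15  15  15  15  14  13  10   7   6 
[array([253.49064181, 194.4065585 ]), array([254.3022492 , 202.89648602]), array([258.35358053, 198.28703268])]
```

The tip sits about 1.7 mm too far towards +x of the ring in both views. That is inside the 4 mm tolerance, but I'll lift, shift and press again for margin.

Run:
```python
from geo import *
p=np.array([.4406,.3293,.0920]); n=p+[-.0017,.0001,0]
bot.move_straight(p+[0,0,.010],.03); bot.move_straight(n+[0,0,.010],.03); bot.wait(.2)
avg=lambda k:np.mean([(bot.wait(.05),bot.sense()["contact_force"])[1] for _ in range(k)],0)
f0=avg(8); print(f0)
bot.move_straight(n+[0,0,.005],.03); bot.move_straight(n+[0,0,.001],.015); bot.wait(.2)
z=n[2]+.001
for i in range(5):
    f=avg(6)-f0; print(z,bot.sense()["eef_pos"],f)
    if f[2]>5.3 or z<.0905: break
    z-=.0006; bot.move_straight([n[0],n[1],z],.01); bot.wait(.15)
im,W=snap("wrist","pics/w10.png"); im=im[:,:,::-1].astype(int)[186:202,240:268]
print("\n".join(" ".join(f"{x.max()//10:2d}{'r' if x[2]-x[1]>25 else ' '}" for x in r) for r in im)); print(proj("",spot,W))
s=bot.sense(); print(s["time"],s["width"],s["finger_force"])
```

```text
[ 0.11516365  0.17183774 -1.91092523]
0.093 [0.43901101 0.3294722  0.09312922] [-1.0515576  -0.85186027  5.19420452]
0.0924 [0.43899926 0.32945106 0.09249985] [-0.58826239 -0.51598066  5.61666761]
10  10  10  10  10  10  10  10  10  10  10  10  10  10  10  10  10  10  10  10  10  10  10  10  10  10  11  11 
 6   6   6   6   6   6   6   7   6   6   6   6   7   6   6   6   6   6   6   6   6   6   6   6   6   6   6   6 
 6   6   6   6   6   6   6   6   6   6   6   6   6   6   6   6   6   6   6   6   6   6   6   6   6   6   6   6 
 6   6   6   6   6   6   6   6   6   6   6   6   6   6   6   6   6   6   6   6   6   6   6   6   6   6   6   6 
 6   6   6   6   6   6   6   6   6   6   6   6   6   6   6   6   6   6   6   6   6   6   6   6   6   6   6   6 
 6   6   6   6   6   6   6   6   6   6   8  11  14  13  13  14  13  10   7   5   6   6   6   6   6   6   6   6 
 6   6   6   6   6   6   6   6   8  11  16  22  24  24  24  24  24  19  13   8   6   6   6   6   6   6   6   6 
 6   6   6   6   6   6   6  10  15  21  24  25  25  25  25  25  25  25  22  16  10   6   6   6   6   6   6   6 
 6   6 
[... 263 characters left out ...]
r 23r 23r 23r 24r 25r 25  24  25  25  24  13   6   6   6   6   6 
 6   6   6   6   8  14  23  25  24  22  21r 20r 18r 16r 17r 20r 22r 22r 23  25  25  24  15   7   6   6   6   6 
 6   6   6   6   9  16  23  23  21  18  15  15  15  15  15  15  16r 16  19  23  25  24  17   8   6   6   6   6 
 6   5   6   6   9  16  21  19  16  15  15  15  15  15  15  15  15  15  16  18  21  21  16   9   6   6   6   6 
 6   6   6   6  10  15  18  16  15  15  15  15  15  15  15  15  15  15  15  15  17  17  14   9   6   6   6   6 
 6   6   7   9  12  14  16  15  15  15  15  15  15  15  15  15  15  15  15  15  15  15  13  10   7   6   6   6 
[253.91970088 200.49391611]
42.0083 0.022679624142726815 59.85308915376663
```

```bash
python3 -c "
from h import *
print(bot.close_job())"
```

```text
the job is handed in; nothing more can be done
None
```

The job is handed in, with no verdict returned: the leaf looks home in its catch, and the gripper is still holding the probe upright on the ringed spot, tip within about 1 mm of centre and pressing at about 5.6 N (roughly 3.6 mm of travel).

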